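Set and lock the swinging fence of a tile-cutting board

ROBOT

A 6-joint arm with a two-finger parallel gripper is mounted at the origin on the work surface. World frame = base frame: x ahead of the robot, y to its left, z up, the work surface at z = 0. Lengths are in mm, angles in rad, forces in N, time in s.
With the tool pointing down it reaches from about 350 to 800 mm from the base axis. Payload 7.3 kg.
Tool frame: the origin (TCP) lies between the finger pads; the fingertips stand 22 mm ahead of it and the grasp point (between the pads) lies 3 mm ahead of it (r.finger_overhang is the distance from the TCP to the fingertips, in mm); z points along the fingers, y is the line along which they close (so a half turn about z gives the same grasp; the last joint's range is limited). The gripper opens to 85 mm and grips with 20 to 120 N. Pads are 22 mm wide; open, the fingers measure 114 mm over their backs; the gripper's body (76 mm by 85 mm) begins 54 mm behind the grasp point. The pads swing forward as they close: fully open they stand 13 mm farther back than shut.
Start: joints at [-1.249, 0.342, 1.524, -0, 1.275, -0.146], TCP at [236.758, -468.602, 253.322] pointing down, gripper open.
Joint ranges: [-2.53, 2.53], [-0.77, 2.02], [0.04, 2.7], [-1, 4.14], [0.28, 2.66], [-3.11, 3.11]. Speed limits (rad/s): [2.57, 2.57, 3.14, 3.14, 3.14, 3.14].

INTERFACE

Orientations are given as a unit quaternion [w, x, y, z].
In Python, from station import r gives the robot as it stands. The module is installed in compiled form; this text tells all that it offers.
- The arm moves only by the tool arm_command, never from a script. Its argument "steps" is a list that holds one entry, the list of rows, each a list of 7 numbers: the finger opening in m, from 0 to 0.0854, then the shift along the tool's x, y, z in m, then the turn, a rotation vector about the tool's x, y, z in units of 5 degrees (1.0 is 5 degrees). In form: [[[grip, dx, dy, dz, wx, wy, wz], ...]]. A call has exactly 10 rows; each row shifts and turns the commanded pose from where the row before left it, along the tool's axes as they then stand; what a row does not reach is not made up. A row lasts 1/12 s, in which the tool goes at most 41.7 mm and 7.16 degrees, less where a joint would pass 70% of its speed; a pose out of reach is approached as far as the arm can. A call with a gripper value outside its range is refused whole. The fingers move at their own pace and stop on an object; "force" is the grip in N (left out, the last holds). Time passes only in rows, so rows that do not move let the fingers close, or fill a call up. It gives the time, the measured TCP pose, the force, the opening and the grip force at its end, in the units of the state.
- r.get_state(): the state, without advancing time (a new reading comes with each control period).
- r.capture(name): name is "scene" or "top" or "wrist"; returns (picture, depth): 480x640x3 uint8, blue, green, red; 480x640 float32, mm along the optical axis (not along the pixel's ray), 0 where there is no reading.
- r.calibration(name): a dict with "vfov" (degrees; the focal length in pixels is half the picture's height over the tangent of half this angle, whatever the lens; pixels are square), "cx", "cy" (the principal point, pixels), "world_from_camera" (4x4, takes a point from camera to world coordinates); the wrist camera has in their place "mount" (4x4, takes a point from camera to tool coordinates, whose origin is the TCP and whose axes are the flange's). Camera axes: x right, y down, z forward; pixel columns grow to the right and rows downward; lengths in mm; the calibration is good to about 2 mm. The wrist camera is an equidistant fisheye: a pixel r from the principal point sees the ray r / f radians off the axis. A picture is of the moment at which its call begins: read the wrist's pose just before it. calibration takes no time and is no camera call.
- r.finish_job(): hands the job in; it is judged then, once.
Trained networks look in the newest picture that a camera, given by its name, has taken for a name from the list of things; names that differ only in an ending like _2 or _b are one class to them, and where a whole thing is asked for, a point or a joint stands for the part that bears it (a point fixed in the world has none). Each returns a list of dicts, best first, with "conf" (0 to 1); they miss things now and then, are a little off and sometimes report something else, mostly with a low value. They report only what shows in the picture. A call takes as long as a camera call.
- r.look_for(label, camera): "centre" ([x, y, z] in mm, in world coordinates, good to about 4 mm: the middle of the surface that is visible of it).
- r.masks_of(label, camera): "pixels" (480x640 bool, what is visible of it).
The state is a dict: "t": time; "joint_positions": joint angles; "dq": joint speeds; "joint_efforts": joint torques, N m; "tcp_pos": TCP position; "eef_rot": TCP orientation; "force": force on the tool from outside, world axes, zero at the start; "torque": the same for the moment, N m; "opening": finger opening in mm; "grip_force": force on a finger pad.
Only numpy, scipy, OpenCV 4.12 (cv2) and the standard library are available. Lean on these libraries where they do the work, as an engineer would, in place of code of your own. Each camera call takes 0.05 s, during which the arm holds its last target. There are 200 camera calls.

TASK

On the cutting board, swing the free end of the dark wooden strip round its pin until it is pressed firmly against the rubber-tipped stop screw, with the red wedge still drawn back; then slide the wedge in beside the strip's free end until the strip stays clamped tight between wedge and screw, and let go. Feel for contact and push gently: more than about 20 N on the screw spoils its setting. Leave the pottery where it stands.

Things in the scene. Friction and masses are not known exactly. Their poses are not given: they have to be found in the camera images.
- board: fixed plywood board 280 x 460 mm, top at z = 20 mm. Origin on the table; board spans y = -190 to 270 mm. Steel pin, diameter 10, at (0, -150) mm with a brass cap (26 mm across, top 50 mm above the table). Aluminium rail 8 mm wide along y at x = -58, y = 135 to 265, top at z = 34 mm. The strip swings to the stop in +x
- strip: dark wood strip, its 12 mm hole on the pin (1 mm play), held down by the cap. Origin: hole centre, underside, on the board top; y runs to the free end at 260 mm; 30 mm wide (x -15 to 15; 36 within 20 mm of the hole), 24 high, 0.13 to 0.25 kg. Slides with under 3 N, stays where left. Starts 0.18 to 0.36 rad off the board's y, free end towards board -x
- stop: aluminium block 35 x 44 x 34 mm fixed on the board, axes as board; origin under its centre at board (60.5, 50, 20) mm. From it a screw with a rubber tip 16 mm across points to -x, axis 14 mm up. The tip's face is 45.5 mm from the origin, +-5 mm: unmeasured, to be felt; at home the strip is within 2 deg of board y. The tip yields 1 mm per 6 N, bottoms at 6 mm
- wedge (a joint): travel in m of the red wedge along board -y: 0 fully drawn back, at most 0.095; starts at 0 to 0.012, clear of the strip. 2 N of friction, stays where left. Its slanting side faces board +x, gains 0.364 mm per mm of travel and bears on the corner of the strip's free end. Snug at about 0.04 to 0.08, depending on the screw; holds by friction
- wedge_back (a point): centre of the back (board +y) face of the wedge's red push block, axes as board. Block 46 mm wide in x, 30 mm in y, 1 to 41 mm above the board top. The wedge's thin tip is 105 mm away towards board -y. Push this face to board -y to drive the wedge in
- pear: yellow glazed pear figure, 66 mm across, 76 mm high, standing on the board on the far side of the strip; origin at its underside. Leave it alone
- bowl: blue ceramic bowl, 110 mm across, 55 mm high, on the table; origin at its underside. Leave it alone
- dish: red ceramic dish, 110 mm across, 28 mm high, on the table; origin at its underside. Leave it alone

How it is judged (in metres and radians):
On the way:
1. the strip is pressed against the stop screw with more than 4 N for 0.2 s while the wedge is still drawn back (travel under 20 mm) (contact force between strip and stop above 4 N and value of joint wedge below 0.02 m), for 0.2 s.
At the end, for the whole second after the job is handed in: the strip lies at rest on its pin and on the board, clamped between the driven-in wedge (travel over 30 mm, pressing it with more than 1 N) and the stop screw (pressed with more than 1.5 N) (contact force between strip and stop above 1.5 N and contact force between strip and wedge above 1 N and value of joint wedge above 0.03 m and linear speed of strip below 0.01 m/s and angle between strip's own z axis and vertical below 0.06 rad and horizontal distance between strip and board below 0.156 m); the robot touches nothing.
It fails at once if the strip presses the stop screw with more than 20 N (contact force between strip and stop above 20 N).
It fails at once if the yellow pear is pushed more than 20 mm or tipped (distance of pear from where it was at the start of the episode above 0.02 m or angle between pear's own z axis and vertical above 0.3 rad).
It fails at once if the blue bowl is pushed more than 20 mm or tipped (distance of bowl from where it was at the start of the episode above 0.02 m or angle between bowl's own z axis and vertical above 0.3 rad).
It fails at once if the red dish is pushed more than 20 mm or tipped (distance of dish from where it was at the start of the episode above 0.02 m or angle between dish's own z axis and vertical above 0.3 rad).
It also fails if it takes over 56 s, if anything falls off the work surface, if the arm or the gripper's body presses on something with over 40 N, if the wrist force passes 120 N, or if a joint passes its speed limit or range.

## Working session

There is one attempt and no reset: what is moved stays moved. The work goes in short steps, Python scripts to look and compute and a tool call to move; the robot and the scene stay as the last step left them, time stands still between calls to the robot, and variables do not carry over. Pictures are saved under pics/ and viewed, at most 10 in all, crops included, and the job is handed in when it is done.

Besides the shell and the picture viewer there is one more tool, called after "Request:" as a command line: name --argument value ..., lists and objects as JSON in quotes. arm_command: Moves the arm, as the interface text tells. Its arguments: {"type":"object","properties":{"steps":{"type":"array"},"force":{"type":"number"}},"required":["steps"]}

```bash
mkdir -p pics; cat > h.py <<'E'
import numpy as np, cv2
from station import r
def pts(name,depth):
    c=r.calibration(name); f=240/np.tan(np.radians(c["vfov"])/2)
    v,u=np.mgrid[:480,:640]
    P=np.stack([(u-c["cx"])/f*depth,(v-c["cy"])/f*depth,depth,np.ones_like(depth)],-1)
    return (P@np.array(c["world_from_camera"]).T)[...,:3]
E
python3 - <<'E'
from h import *
for n in ("top","scene"):
    im,d=r.capture(n); cv2.imwrite(f"pics/{n}1.png",im); np.save(f"{n}1.npy",d)
    for l in ("board","strip","stop","wedge","wedge_back","pear","bowl","dish"):
        print(n,l,[(np.round(x["centre"]),round(x["conf"],2)) for x in r.look_for(l,n)][:2])
print(r.get_state())
E
```

```text
top board [(array([618., -71.,  23.]), 0.81)]
top strip [(array([ 576., -160.,   45.]), 0.84)]
top stop [(array([666., -70.,  51.]), 0.54)]
top wedge [(array([570.,  65.,  44.]), 0.71)]
top wedge_back [(array([616., -71.,  22.]), 0.7), (array([568.,  58.,  45.]), 0.62)]
top pear [(array([ 716., -206.,   71.]), 0.57)]
top bowl [(array([566., 476.,  24.]), 0.88)]
top dish [(array([ 572., -522.,   12.]), 0.95)]
scene board []
scene strip [(array([ 589., -182.,   41.]), 0.71)]
scene stop [(array([680., -80.,  56.]), 0.77)]
scene wedge [(array([578.,  55.,  43.]), 0.83)]
scene wedge_back [(array([577.,  55.,  39.]), 0.72)]
scene pear [(array([ 730., -221.,   66.]), 0.97)]
scene bowl [(array([553., 481.,  36.]), 0.58)]
scene dish [(array([ 560., -522.,   14.]), 0.89)]
{'t': 0.9, 'joint_positions': array([-1.24900812e+00,  3.41968214e-01,  1.52407561e+00, -1.93000923e-05,
        1.27541378e+00, -1.45983230e-01]), 'dq': array([ 7.21768756e-04, -1.86228126e-04,  4.54033710e-05,  9.91402814e-04,
        4.17392112e-04,  1.47214286e-03]), 'joint_efforts': array([ 1.33561343e-04, -4.33553016e+01, -2.46275836e+01, -2.66559337e-04,
        1.41533060e-04, -1.82206242e-05]), 'tcp_pos': array([ 236.75134582, -468.61119048,  253.34654746]), 'eef_rot': array([ 6.80768722e-05,  9.72772537e-01,  2.31761920e-01, -3.26849679e-06]), 'force': array([ 0.28885431, -0.33285047, -0.33368446]), 'torque': array([0.02336496, 0.02623506, 0.05198237]), 'grip_force': 0.0, 'opening': 85.75282341417486}
```

View pics/top1.png

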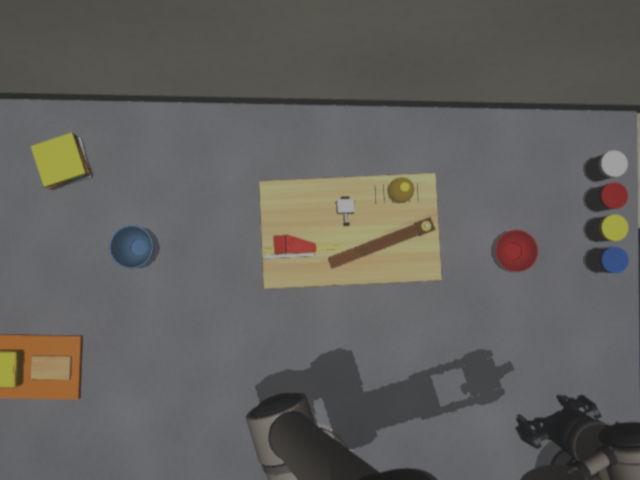

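View pics/scene1.png

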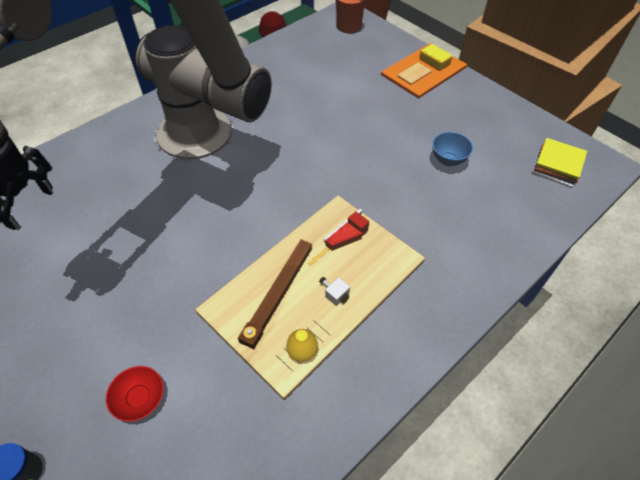

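The top view shows the board centred near (350,232), with the pin at (427,226), the strip's free end at (332,262), the stop tip at (347,224) and the wedge block at (280,245). Next I measure the board pose.

```bash
cat >> h.py <<'E'
def onplane(name,uv,z):
    c=r.calibration(name); f=240/np.tan(np.radians(c["vfov"])/2); T=np.array(c["world_from_camera"])
    uv=np.atleast_2d(uv).astype(float)
    d=np.c_[(uv-[c["cx"],c["cy"]])/f,np.ones(len(uv))]@T[:3,:3].T
    return T[:3,3]+d*((z-T[2,3])/d[:,2])[:,None]
def rect(p):
    (cx,cy),s,a=cv2.minAreaRect(np.float32(p[:,:2])); return np.round([cx,cy,*s,a],2)
E
python3 - <<'E'
from h import *
for n in ("top","scene"):
    im,d=r.capture(n); P=pts(n,d)
    for l,z in (("board",20),("strip",44),("stop",54),("wedge",45),("wedge_back",45)):
        for m in r.masks_of(l,n)[:1]:
            k=m["pixels"]; vu=np.argwhere(k)[:,::-1]
            print(n,l,k.sum(),round(m["conf"],2),"rect",rect(onplane(n,vu,z)),"z",np.percentile(P[k][:,2],[5,50,95]).round(), "bbox",vu.min(0),vu.max(0))
    if n=="top":
        print("table z",np.median(P[350:400,300:340,2]),"board z",np.median(P[260:280,380:420,2]))
        hsv=cv2.cvtColor(im,cv2.COLOR_BGR2HSV)
        cv2.imwrite("pics/crop.png",cv2.resize(im[165:300,250:450],None,fx=4,fy=4,interpolation=cv2.INTER_CUBIC))
E
```

```text
top board 17443 0.98 rect [613.96 -86.26 281.58 461.2    3.75] z [16. 20. 43.] bbox [259 173] [441 288]
top strip 1159 0.66 rect [ 581.23 -167.05   35.24  278.68   23.23] z [41. 44. 47.] bbox [329 217] [434 266]
top stop 367 0.86 rect [660.84 -72.62  73.15  45.26   0.99] z [22. 52. 57.] bbox [336 196] [354 225]
top wedge 1518 0.66 rect [561.82 464.21 105.82 110.79   1.1 ] z [ 4. 24. 56.] bbox [109 225] [153 267]
top wedge_back 641 0.67 rect [577.2   53.95  48.26 105.12   3.57] z [40. 45. 63.] bbox [273 234] [315 253]
table z -0.1504745222969177 board z 19.726420818307133
scene board 19788 0.94 rect [615.48 -87.46 286.18 467.07   3.5 ] z [17. 21. 44.] bbox [195 197] [423 398]
scene strip 1862 0.71 rect [ 586.05 -168.2    43.37  286.88   21.85] z [27. 44. 48.] bbox [237 239] [310 348]
scene stop 498 0.58 rect [674.27 -78.16  55.88  71.42  64.47] z [28. 52. 57.] bbox [319 278] [348 304]
scene wedge 915 0.93 rect [579.1   52.81  61.7  128.8    8.58] z [25. 44. 63.] bbox [325 211] [368 250]
scene wedge_back 867 0.75 rect [579.5   53.06  61.05 124.18   9.77] z [29. 45. 63.] bbox [325 212] [368 248]
```

View pics/crop.png

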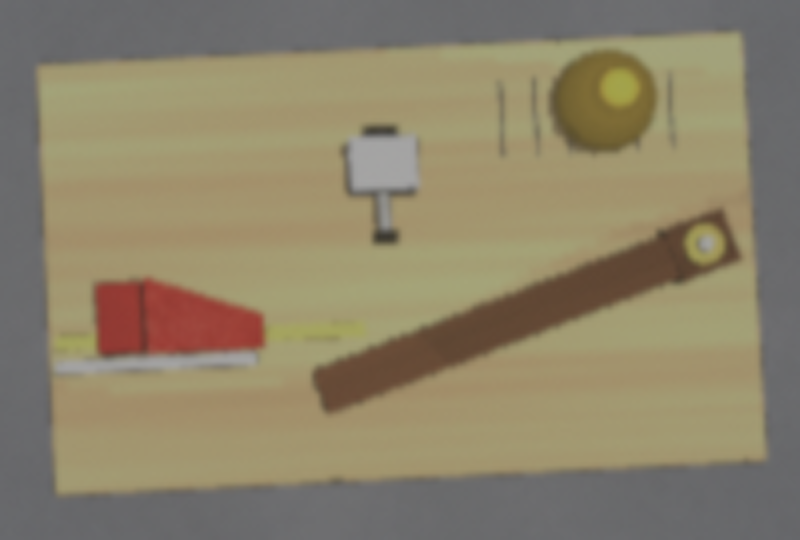

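The crop shows the pear clear of the strip, the stop tip at (385,237), the wedge on its rail and the strip swung towards -x. Pose estimate: board origin (617,-126.7), yaw 3.65°, strip about 0.34 rad off. I'll align the tool with the board axes and move over the near side of the strip.

Request:
arm_command --steps '[[[0, 0, 0, 0, 0, 0, 1.16], [0, 0, 0, 0, 0, 0, 1.16], [0, 0, 0, 0, 0, 0, 1.16], [0, 0, 0, 0, 0, 0, 1.15], [0, 0.023, -0.03, 0, 0, 0, 0], [0, 0.023, -0.03, 0, 0, 0, 0], [0, 0.023, -0.03, 0, 0, 0, 0], [0, 0.023, -0.03, 0, 0, 0, 0], [0, 0.023, -0.03, 0, 0, 0, 0], [0, 0.023, -0.03, 0, 0, 0, 0]]]' --force 40

```text
t: 2.33
tcp_pos: [363.7, -278.6, 253.5]
eef_rot: [0.0, 0.999, 0.032, 0.0]
force: [0.4, -0.7, 0.1]
opening: 0.1
grip_force: 0.0
```

Request:
arm_command --steps '[[[0, 0.023, -0.03, 0.01, 0, 0, 0], [0, 0.023, -0.03, 0.01, 0, 0, 0], [0, 0.023, -0.03, 0.01, 0, 0, 0], [0, 0.023, -0.03, 0.01, 0, 0, 0], [0, 0.023, -0.03, 0.01, 0, 0, 0], [0, 0.023, -0.03, 0.01, 0, 0, 0], [0, 0, 0, 0.01, 0, 0, 0], [0, 0, 0, 0, 0, 0, 0], [0, 0, 0, 0, 0, 0, 0], [0, 0, 0, 0, 0, 0, 0]]]'

```text
t: 3.17
tcp_pos: [489.2, -92.5, 183.8]
eef_rot: [0.0, 1.0, 0.031, 0.0]
force: [0.3, 0.4, -0.1]
opening: -0.0
grip_force: 0.0
```

```bash
cat >> h.py <<'E'
th=np.radians(3.65); O=np.array([617.0,-126.7]); B=np.array([[np.cos(th),-np.sin(th)],[np.sin(th),np.cos(th)]])
def loc(p): return (np.asarray(p)[...,:2]-O)@B
E
python3 - <<'E'
from h import *
from scipy.spatial.transform import Rotation as R
s=r.get_state(); q=s["eef_rot"]; M=R.from_quat(q,scalar_first=True).as_matrix()
print(s["t"],s["tcp_pos"],loc(s["tcp_pos"]),s["force"],s["opening"],M.round(4))
im,d=r.capture("wrist"); cv2.imwrite("pics/w1.png",im); c=r.calibration("wrist"); mt=np.array(c["mount"]); f=240/np.tan(np.radians(c["vfov"])/2)
print(c,f)
def wl(px,z):
    px=np.atleast_2d(px).astype(float)-[c["cx"],c["cy"]]; rr=np.linalg.norm(px,axis=1)+1e-9; a=rr/f
    ray=np.c_[px/rr[:,None]*np.sin(a)[:,None],np.cos(a)]
    Rw=M@mt[:3,:3]; o=s["tcp_pos"]+M@mt[:3,3]; w=ray@Rw.T
    return o+w*((z-o[2])/w[:,2])[:,None]
for l,z in (("strip",44),("stop",54),("wedge",45),("pear",60)):
    for m in r.masks_of(l,"wrist")[:1]:
        p=wl(np.argwhere(m["pixels"])[:,::-1],z); L=loc(p); print(l,round(m["conf"],2),rect(L),L.min(0).round(1),L.max(0).round(1))
E
```

```text
3.1667 [489.15586203 -92.53540663 183.81075211] [-125.40984581   42.234034  ] [ 0.28299625  0.36235212 -0.14911179] -0.020977863864201727 [[ 9.98e-01  6.28e-02  5.00e-04]
 [ 6.28e-02 -9.98e-01 -5.00e-04]
 [ 4.00e-04  5.00e-04 -1.00e+00]]
{'vfov': 65.70646984690485, 'cx': 319.7183356256447, 'cy': 237.64100438782097, 'mount': array([[ 1.38397742e-04, -9.57167315e-01, -2.89535339e-01,
         7.39472006e+01],
       [ 9.99999604e-01,  3.87106571e-04, -8.01726209e-04,
        -4.41050529e-01],
       [ 8.79467155e-04, -2.89535114e-01,  9.57166989e-01,
        -1.20047990e+02],
       [ 0.00000000e+00,  0.00000000e+00,  0.00000000e+00,
         1.00000000e+00]])} 371.64829954431775
strip 0.85 [-36.9  -36.1   36.32 279.97  18.35] [ -94.5 -172.3] [23.4 99.1]
stop 0.9 [22.72 49.76 39.5  32.57 89.24] [ 6.4 29.8] [39.3 69.3]
wedge 0.88 [-27.78 183.82  49.04 122.96   0.29] [-52.5 122.3] [ -3.5 245.4]
```

View pics/w1.png

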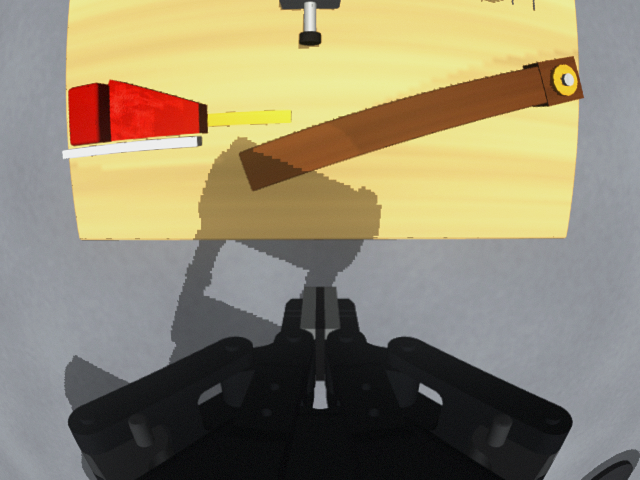

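The wrist view matches: stop at y≈50, strip about 18.5° off, wedge tip (207,118) clear. I'll lower beside the strip and swing it.

Request:
arm_command --steps '[[[0, 0, 0, 0.03, 0, 0, 0], [0, 0, 0, 0.03, 0, 0, 0], [0, 0, 0, 0.03, 0, 0, 0], [0, 0, 0, 0.026, 0, 0, 0], [0, 0, 0, 0.02, 0, 0, 0], [0, 0, 0, 0, 0, 0, 0], [0, 0.006, 0, 0, 0, 0, 0], [0, 0.006, 0, 0, 0, 0, 0], [0, 0.006, 0, 0, 0, 0, 0], [0, 0.006, 0, 0, 0, 0, 0]]]'

```text
t: 4.25
tcp_pos: [515.0, -90.6, 48.9]
eef_rot: [0.001, 0.999, 0.032, 0.002]
force: [0.4, -0.9, 0.0]
opening: -0.3
grip_force: 0.0
```

Request:
arm_command --steps '[[[0, 0.006, 0, 0, 0, 0, 0], [0, 0.005, 0, 0, 0, 0, 0], [0, 0.005, 0, 0, 0, 0, 0], [0, 0.005, 0, 0, 0, 0, 0], [0, 0.005, 0, 0, 0, 0, 0], [0, 0.005, 0, 0, 0, 0, 0], [0, 0.005, 0, 0, 0, 0, 0], [0, 0.004, 0, 0, 0, 0, 0], [0, 0.003, 0, 0, 0, 0, 0], [0, 0, 0, 0, 0, 0, 0]]]'

```text
t: 5.08
tcp_pos: [556.8, -87.5, 47.3]
eef_rot: [0.0, 0.999, 0.032, 0.0]
force: [0.2, -1.0, -0.4]
opening: 0.2
grip_force: 0.0
```

Request:
arm_command --steps '[[[0, 0.002, 0, 0, 0, 0, 0], [0, 0.002, 0, 0, 0, 0, 0], [0, 0.002, 0, 0, 0, 0, 0], [0, 0.002, 0, 0, 0, 0, 0], [0, 0.002, 0, 0, 0, 0, 0], [0, 0.002, 0, 0, 0, 0, 0], [0, 0.001, 0, 0, 0, 0, 0], [0, 0.001, 0, 0, 0, 0, 0], [0, 0.001, 0, 0, 0, 0, 0], [0, 0.001, 0, 0, 0, 0, 0]]]'

```text
t: 5.92
tcp_pos: [572.1, -86.5, 47.3]
eef_rot: [0.0, 0.999, 0.032, -0.0]
force: [-0.3, 0.7, -0.2]
opening: -0.0
grip_force: 0.2
```

```bash
python3 - <<'E'
from h import *
s=r.get_state(); print(s["force"],loc(s["tcp_pos"]))
im,d=r.capture("wrist"); cv2.imwrite("pics/w2.png",im)
E
```

```text
[-0.33116398  0.66557889 -0.20275633] [-42.20427328  43.01667883]
```

View pics/w2.png

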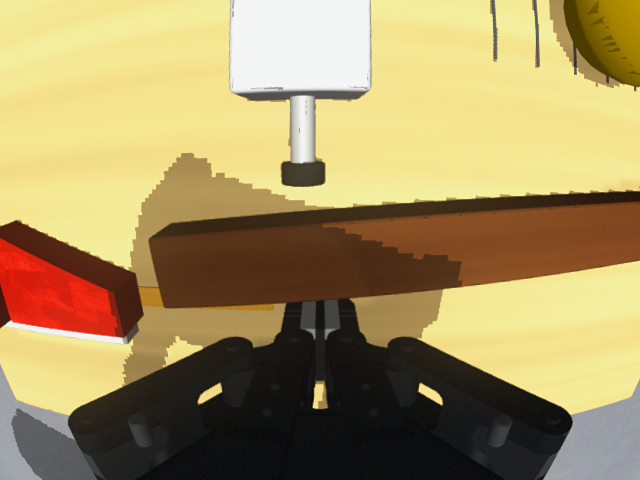

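The wrist view shows the fingers on the strip's near side. The stop tip (302,185) is still roughly 12 mm off the strip, and the wedge is clear. I'll advance, then feel.

Request:
arm_command --steps '[[[0, 0.001, 0, 0, 0, 0, 0], [0, 0.001, 0, 0, 0, 0, 0], [0, 0.001, 0, 0, 0, 0, 0], [0, 0.001, 0, 0, 0, 0, 0], [0, 0.001, 0, 0, 0, 0, 0], [0, 0.001, 0, 0, 0, 0, 0], [0, 0.0005, 0, 0, 0, 0, 0], [0, 0.0005, 0, 0, 0, 0, 0], [0, 0.0005, 0, 0, 0, 0, 0], [0, 0.0005, 0, 0, 0, 0, 0]]]'

```text
t: 6.8
tcp_pos: [580.1, -86.0, 47.3]
eef_rot: [0.0, 0.999, 0.032, -0.0]
force: [-0.9, -0.0, -0.2]
opening: 0.1
grip_force: 0.2
```

```bash
python3 - <<'E'
from h import *
s=r.get_state(); print(s["force"],loc(s["tcp_pos"]))
im,d=r.capture("wrist"); cv2.imwrite("pics/w3.png",im)
E
```

```text
[-9.17024499e-01 -9.07141659e-04 -2.38899137e-01] [-34.22116239  43.00343925]
```

View pics/w3.png

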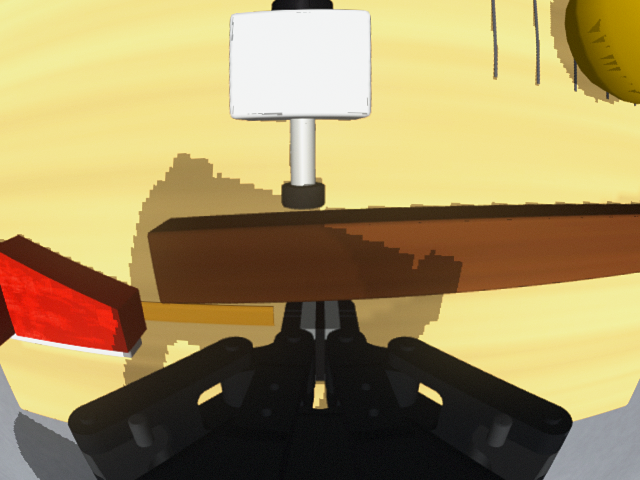

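The tip (303,207) is now within a few mm of the strip's far face, so I'm switching to fine feeling steps.

Request:
arm_command --steps '[[[0, 0.0002, 0, 0, 0, 0, 0], [0, 0.0002, 0, 0, 0, 0, 0], [0, 0.0002, 0, 0, 0, 0, 0], [0, 0.0002, 0, 0, 0, 0, 0], [0, 0.0002, 0, 0, 0, 0, 0], [0, 0.0002, 0, 0, 0, 0, 0], [0, 0.0002, 0, 0, 0, 0, 0], [0, 0.0002, 0, 0, 0, 0, 0], [0, 0, 0, 0, 0, 0, 0], [0, 0, 0, 0, 0, 0, 0]]]'

```text
t: 7.68
tcp_pos: [581.7, -85.9, 47.3]
eef_rot: [0.0, 0.999, 0.032, 0.0]
force: [-0.3, 0.1, 0.3]
opening: -0.2
grip_force: 0.2
```

Request:
arm_command --steps '[[[0, 0.0002, 0, 0, 0, 0, 0], [0, 0.0002, 0, 0, 0, 0, 0], [0, 0.0002, 0, 0, 0, 0, 0], [0, 0.0002, 0, 0, 0, 0, 0], [0, 0.0002, 0, 0, 0, 0, 0], [0, 0.0002, 0, 0, 0, 0, 0], [0, 0.0002, 0, 0, 0, 0, 0], [0, 0.0002, 0, 0, 0, 0, 0], [0, 0, 0, 0, 0, 0, 0], [0, 0, 0, 0, 0, 0, 0]]]'

```text
t: 8.52
tcp_pos: [583.3, -85.8, 47.3]
eef_rot: [0.0, 0.999, 0.032, 0.0]
force: [-0.6, 0.2, -0.2]
opening: -0.2
grip_force: 0.1
```

Request:
arm_command --steps '[[[0, 0.0002, 0, 0, 0, 0, 0], [0, 0.0002, 0, 0, 0, 0, 0], [0, 0.0002, 0, 0, 0, 0, 0], [0, 0.0002, 0, 0, 0, 0, 0], [0, 0.0002, 0, 0, 0, 0, 0], [0, 0.0002, 0, 0, 0, 0, 0], [0, 0.0002, 0, 0, 0, 0, 0], [0, 0.0002, 0, 0, 0, 0, 0], [0, 0, 0, 0, 0, 0, 0], [0, 0, 0, 0, 0, 0, 0]]]'

```text
t: 9.35
tcp_pos: [584.9, -85.7, 47.3]
eef_rot: [0.0, 0.999, 0.032, 0.0]
force: [-0.1, 0.7, 0.6]
opening: -0.1
grip_force: 0.2
```

Request:
arm_command --steps '[[[0, 0.0002, 0, 0, 0, 0, 0], [0, 0.0002, 0, 0, 0, 0, 0], [0, 0.0002, 0, 0, 0, 0, 0], [0, 0.0002, 0, 0, 0, 0, 0], [0, 0.0002, 0, 0, 0, 0, 0], [0, 0.0002, 0, 0, 0, 0, 0], [0, 0.0002, 0, 0, 0, 0, 0], [0, 0.0002, 0, 0, 0, 0, 0], [0, 0, 0, 0, 0, 0, 0], [0, 0, 0, 0, 0, 0, 0]]]'

```text
t: 10.18
tcp_pos: [585.7, -85.5, 47.3]
eef_rot: [-0.0, 0.999, 0.032, -0.001]
force: [-6.0, 1.0, 3.5]
opening: -0.3
grip_force: 2.9
```

Request:
arm_command --steps '[[[0, 0.0002, 0, 0, 0, 0, 0], [0, 0.0002, 0, 0, 0, 0, 0], [0, 0.0002, 0, 0, 0, 0, 0], [0, 0.0002, 0, 0, 0, 0, 0], [0, 0, 0, 0, 0, 0, 0], [0, 0, 0, 0, 0, 0, 0], [0, 0, 0, 0, 0, 0, 0], [0, 0, 0, 0, 0, 0, 0], [0, 0, 0, 0, 0, 0, 0], [0, 0, 0, 0, 0, 0, 0]]]'

```text
t: 11.02
tcp_pos: [586.0, -85.5, 47.2]
eef_rot: [-0.0, 0.999, 0.032, -0.002]
force: [-7.3, -0.3, 4.6]
opening: 0.4
grip_force: 3.9
```

Request:
arm_command --steps '[[[0, 0.0002, 0, 0, 0, 0, 0], [0, 0.0002, 0, 0, 0, 0, 0], [0, 0.0002, 0, 0, 0, 0, 0], [0, 0.0002, 0, 0, 0, 0, 0], [0, 0.0002, 0, 0, 0, 0, 0], [0, 0.0002, 0, 0, 0, 0, 0], [0, 0, 0, 0, 0, 0, 0], [0, 0, 0, 0, 0, 0, 0], [0, 0, 0, 0, 0, 0, 0], [0, 0, 0, 0, 0, 0, 0]]]'

```text
t: 11.85
tcp_pos: [586.3, -85.4, 47.3]
eef_rot: [-0.0, 0.999, 0.032, -0.002]
force: [-11.2, -1.1, 7.8]
opening: -0.4
grip_force: 5.5
```

About 11 N on the finger, so some 8 N at the stop, and the first condition is met. Now I'll back off, rise and go behind the wedge.

Request:
arm_command --steps '[[[0, -0.001, 0, 0, 0, 0, 0], [0, -0.002, 0, 0, 0, 0, 0], [0, -0.005, 0, 0, 0, 0, 0], [0, -0.01, 0, 0, 0, 0, 0], [0, 0, 0, -0.03, 0, 0, 0], [0, 0, 0, -0.035, 0, 0, 0], [0, 0, 0, 0, 0, 0, 0], [0, 0.003, -0.035, 0, 0, 0, 0], [0, 0.003, -0.038, 0, 0, 0, 0], [0, 0.003, -0.038, 0, 0, 0, 0]]]'

```text
t: 12.68
tcp_pos: [573.1, 25.3, 112.7]
eef_rot: [0.0, 1.0, 0.031, 0.002]
force: [-0.1, 0.6, 0.0]
opening: -0.3
grip_force: 0.0
```

Request:
arm_command --steps '[[[0, 0.003, -0.038, 0, 0, 0, 0], [0, 0.003, -0.038, 0, 0, 0, 0], [0, 0.003, -0.04, 0, 0, 0, 0], [0, 0, 0, 0, 0, 0, 0], [0, 0, 0, 0, 0, 0, 0], [0, 0, 0, 0, 0, 0, 0], [0, 0, 0, 0, 0, 0, 0], [0, 0, 0, 0, 0, 0, 0], [0, 0, 0, 0, 0, 0, 0], [0, 0, 0, 0, 0, 0, 0]]]'

```text
t: 13.52
tcp_pos: [574.2, 140.1, 112.3]
eef_rot: [0.0, 1.0, 0.031, 0.0]
force: [-0.2, 0.3, 0.3]
opening: -0.3
grip_force: 0.0
```

```bash
python3 - <<'E'
from h import *
s=r.get_state(); print(s["force"],loc(s["tcp_pos"]),s["tcp_pos"])
im,d=r.capture("wrist"); cv2.imwrite("pics/w4.png",im)
E
```

```text
[-0.24482135  0.29721419  0.26303407] [-25.69646862 268.98417506] [574.23173588 140.10268086 112.32120917]
```

View pics/w4.png

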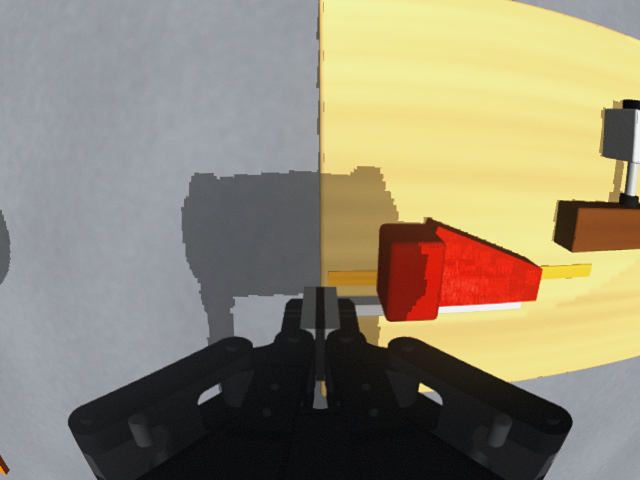

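The strip stays against the stop at (628,203). The wedge block's back is at u≈378 and the fingers are behind it, clear. I'll lower and approach.

Request:
arm_command --steps '[[[0, 0, 0, 0.025, 0, 0, 0], [0, 0, 0, 0.025, 0, 0, 0], [0, 0, 0, 0.006, 0, 0, 0], [0, 0, 0, 0, 0, 0, 0], [0, -0.001, 0.003, 0, 0, 0, 0], [0, -0.001, 0.003, 0, 0, 0, 0], [0, -0.001, 0.003, 0, 0, 0, 0], [0, 0, 0.003, 0, 0, 0, 0], [0, 0, 0.003, 0, 0, 0, 0], [0, 0, 0.003, 0, 0, 0, 0]]]'

```text
t: 14.4
tcp_pos: [572.5, 122.6, 56.9]
eef_rot: [0.0, 0.999, 0.032, 0.001]
force: [-0.0, 0.4, -0.3]
opening: 0.2
grip_force: 0.0
```

Request:
arm_command --steps '[[[0, 0, 0.003, 0, 0, 0, 0], [0, 0, 0.003, 0, 0, 0, 0], [0, 0, 0.003, 0, 0, 0, 0], [0, 0, 0.003, 0, 0, 0, 0], [0, 0, 0.003, 0, 0, 0, 0], [0, 0, 0.003, 0, 0, 0, 0], [0, 0, 0.003, 0, 0, 0, 0], [0, 0, 0.002, 0, 0, 0, 0], [0, 0, 0.002, 0, 0, 0, 0], [0, 0, 0.002, 0, 0, 0, 0]]]'

```text
t: 15.23
tcp_pos: [574.0, 95.8, 56.3]
eef_rot: [0.0, 0.999, 0.032, 0.0]
force: [1.4, 3.1, 1.4]
opening: -0.1
grip_force: 1.1
```

```bash
python3 - <<'E'
from h import *
s=r.get_state(); print(s["force"],loc(s["tcp_pos"]),s["tcp_pos"])
im,d=r.capture("wrist"); cv2.imwrite("pics/w5.png",im)
E
```

```text
[1.39403268 3.14226611 1.38226856] [-28.75771308 224.81126193] [573.98881216  95.82448691  56.2999055 ]
```

View pics/w5.png

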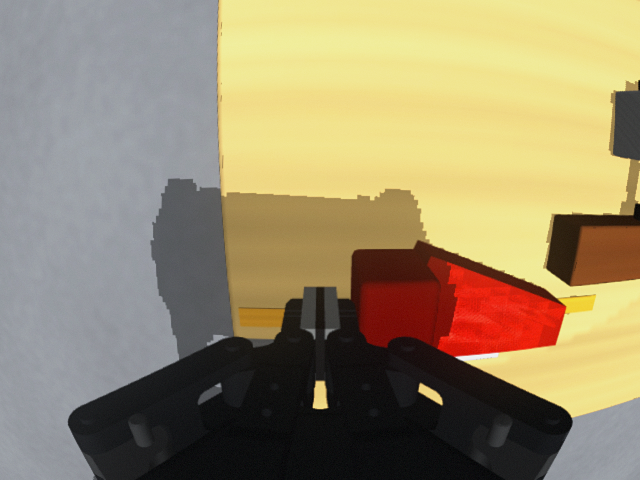

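In contact with the block, at about 3 N against friction. Driving the wedge in.

Request:
arm_command --steps '[[[0, 0, 0.002, 0, 0, 0, 0], [0, 0, 0.002, 0, 0, 0, 0], [0, 0, 0.002, 0, 0, 0, 0], [0, 0, 0.002, 0, 0, 0, 0], [0, 0, 0.002, 0, 0, 0, 0], [0, 0, 0.002, 0, 0, 0, 0], [0, 0, 0.002, 0, 0, 0, 0], [0, 0, 0.002, 0, 0, 0, 0], [0, 0, 0.002, 0, 0, 0, 0], [0, 0, 0.001, 0, 0, 0, 0]]]'

```text
t: 16.12
tcp_pos: [575.1, 76.7, 56.3]
eef_rot: [0.0, 0.999, 0.032, 0.0]
force: [0.4, 2.2, 0.1]
opening: -0.2
grip_force: 1.0
```

Request:
arm_command --steps '[[[0, 0, 0.0007, 0, 0, 0, 0], [0, 0, 0.0007, 0, 0, 0, 0], [0, 0, 0.0007, 0, 0, 0, 0], [0, 0, 0.0007, 0, 0, 0, 0], [0, 0, 0.0007, 0, 0, 0, 0], [0, 0, 0.0007, 0, 0, 0, 0], [0, 0, 0.0007, 0, 0, 0, 0], [0, 0, 0.0007, 0, 0, 0, 0], [0, 0, 0.0007, 0, 0, 0, 0], [0, 0, 0.0007, 0, 0, 0, 0]]]'

```text
t: 16.95
tcp_pos: [575.5, 70.0, 56.3]
eef_rot: [0.0, 0.999, 0.032, -0.0]
force: [1.4, 2.1, -0.8]
opening: 0.3
grip_force: 1.0
```

Request:
arm_command --steps '[[[0, 0, 0.0006, 0, 0, 0, 0], [0, 0, 0.0006, 0, 0, 0, 0], [0, 0, 0.0006, 0, 0, 0, 0], [0, 0, 0.0006, 0, 0, 0, 0], [0, 0, 0.0006, 0, 0, 0, 0], [0, 0, 0.0006, 0, 0, 0, 0], [0, 0, 0.0006, 0, 0, 0, 0], [0, 0, 0.0006, 0, 0, 0, 0], [0, 0, 0.0006, 0, 0, 0, 0], [0, 0, 0.0006, 0, 0, 0, 0]]]'

```text
t: 17.78
tcp_pos: [575.8, 64.7, 56.3]
eef_rot: [-0.0, 0.999, 0.032, -0.0]
force: [2.2, 7.2, 0.6]
opening: -0.1
grip_force: 3.5
```

Request:
arm_command --steps '[[[0, 0, 0.0003, 0, 0, 0, 0], [0, 0, 0.0003, 0, 0, 0, 0], [0, 0, 0.0003, 0, 0, 0, 0], [0, 0, 0.0003, 0, 0, 0, 0], [0, 0, 0.0003, 0, 0, 0, 0], [0, 0, 0.0003, 0, 0, 0, 0], [0, 0, 0, 0, 0, 0, 0], [0, 0, 0, 0, 0, 0, 0], [0, 0, 0, 0, 0, 0, 0], [0, 0, 0, 0, 0, 0, 0]]]'

```text
t: 18.62
tcp_pos: [575.9, 63.3, 56.3]
eef_rot: [-0.001, 0.999, 0.032, 0.0]
force: [2.4, 8.7, 1.0]
opening: 0.2
grip_force: 4.0
```

```bash
python3 - <<'E'
from h import *
s=r.get_state(); print(s["force"],loc(s["tcp_pos"]),s["tcp_pos"])
im,d=r.capture("wrist"); cv2.imwrite("pics/w6.png",im)
E
```

```text
[2.40437166 8.69540379 0.95906095] [-28.89701469 192.20874125] [575.92531647  63.27923056  56.29148266]
```

View pics/w6.png

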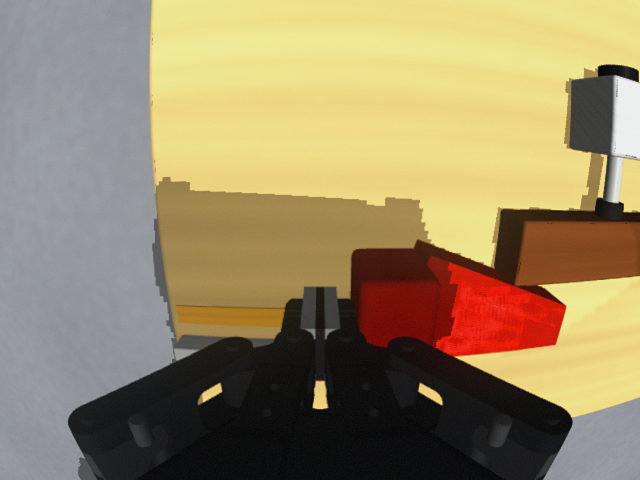

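The wedge now bears on the strip's corner at (525,285). About 8.7 N of push over 5 mm past snug puts roughly 8 N at the stop. Backing off and checking.

Request:
arm_command --steps '[[[0, 0, -0.001, 0, 0, 0, 0], [0, 0, -0.002, 0, 0, 0, 0], [0, 0, -0.005, 0, 0, 0, 0], [0, 0, -0.012, 0, 0, 0, 0], [0, 0, -0.02, 0, 0, 0, 0], [0, 0, 0, -0.03, 0, 0, 0], [0, 0, 0, -0.035, 0, 0, 0], [0, 0, 0, -0.03, 0, 0, 0], [0, 0, 0, 0, 0, 0, 0], [0, 0, 0, 0, 0, 0, 0]]]'

```text
t: 19.5
tcp_pos: [574.2, 102.9, 153.1]
eef_rot: [0.0, 0.999, 0.032, 0.002]
force: [-0.7, -0.9, -0.4]
opening: -0.0
grip_force: 0.0
```

```bash
python3 - <<'E'
from h import *
s=r.get_state(); print(s["force"],loc(s["tcp_pos"]),s["tcp_pos"],s["t"])
im,d=r.capture("wrist"); cv2.imwrite("pics/w7.png",im)
im,d=r.capture("top")
for l,z in (("wedge_back",45),("strip",44)):
    for m in r.masks_of(l,"top")[:1]:
        L=loc(onplane("top",np.argwhere(m["pixels"])[:,::-1],z)); print(l,rect(L))
for l in ("pear","bowl","dish"): print(l,[np.round(x["centre"]) for x in r.look_for(l,"top")][:1])
E
```

```text
[-0.68161166 -0.85096447 -0.39282255] [-28.12118857 231.85672828] [574.175521   102.89618397 153.11284938] 19.5
wedge_back [-30.86 126.38 103.49  45.46  87.44]
strip [ 7.0000e-02 -3.1320e+01  3.6410e+01  2.7939e+02  5.0000e-02]
pear [array([571.,   7.,  42.])]
bowl [array([564., 475.,  28.])]
dish [array([ 572., -521.,   12.])]
```

View pics/w7.png

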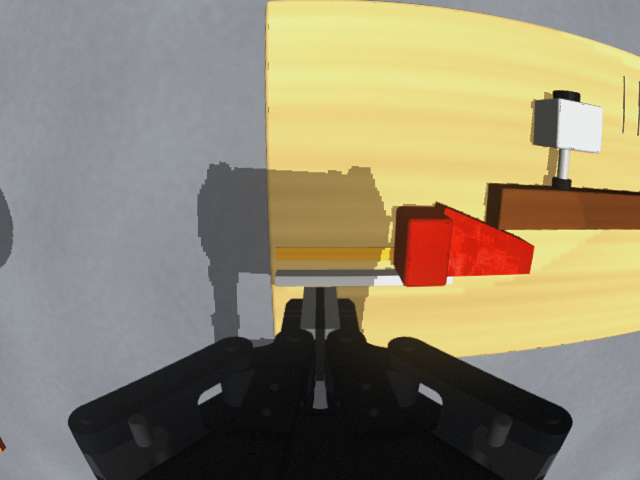

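The wedge moved about 56 mm and bears on the strip, and the strip sits against the stop tip at (562,185). The gripper is clear of everything. The "pear" hit at (571,7) is the wedge misread; the arm never went near the pear. Handing in.

```bash
python3 -c "
from station import r
print(r.finish_job())"
```

```text
the job is handed in; nothing more can be done
None
```

I handed the job in at about 20 s, with no verdict returned: I pressed the strip on the stop (about 8 N, estimated), drove the wedge in about 56 mm to clamp it, and backed the gripper clear; the arm went nowhere near the pottery, though my last check did not locate the pear.

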